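# Find the cap that fits the syrup dispenser and snap it on

### The job

Two white caps look alike, but only one fits the syrup dispenser's spout: lower a cap over the gauge pin, and if it will not go down to the pin's base, put it on the white side plate and try the other. Lower the one that goes right down onto the spout and press until it clicks, keep pressing after the click until it is fully home, and finish still gripping the cap and pressing it firmly down (about 10 N). Leave the salt shaker and everything else alone; a cap you never needed to try stays where it is or goes on the plate.

Things in the scene. Friction and masses are not known exactly. Their poses are not given: they have to be found in the camera images.
- cap_a: One of two caps alike outside, standing mouth down: white plastic, 60 g, ribbed round skirt 42 mm in diameter and 30 mm high, on it a round grip knob 24 mm in diameter and 24 mm high (54 mm in all). Grip the knob from above. Origin: centre of the underside (the mouth), z up. Bore 24 mm deep. Either cap_a or cap_b has the right bore (21 mm), the other is a misfit (13 mm).
- cap_b: The other cap; outside, origin and axes as cap_a. Which of the two is the right one can only be found on the gauge pin.
- gauge: Gauge, fixed: steel disc 60 mm in diameter, 10 mm high, with an upright steel pin in its middle, 18 mm in diameter, its tip (3 mm chamfer) 32 mm above the worktop. Origin: centre of the underside.
- gauge_seat (a point): Top of the gauge's base, at the foot of its pin, on its axis. The right cap slides freely down the pin until its mouth rests on the base (cap origin at this point); the misfit stays on the pin's tip, its origin some 20 mm above this point.
- dispenser: Squat round steel syrup dispenser, 90 mm in diameter, fixed, on a black rubber foot. On top a flat seat 48 mm in diameter, 84 mm above the worktop, and in its middle the spout: an upright stud 18 mm in diameter and 20 mm high (tip chamfered 3 mm) with four sprung steel balls round it, 11 mm above the seat, that stick out to 25 mm diameter. Origin: centre of the underside.
- spout_seat (a point): Centre of the dispenser's seat, at the foot of the spout; the cap is home with its origin here. Going down, the right cap meets the balls with its origin about 15 mm above this point; passing them takes roughly 6 to 10 N over about 4 mm, then the force drops (click), the balls draw the cap down, and it goes on to the seat.
- side_plate: White side plate 176 mm in diameter and 11 mm high, fixed. Its flat middle is 3 mm thick and about 105 mm across. Origin at the centre of its underside, on the worktop.
- shaker: Bystander: loose salt shaker, 44 mm in diameter and 90 mm high, upright. Origin at the centre of its underside.
There are look-alikes about, which are no part of the job. What is shaped like the cap_b but pink is not meant. What is shaped like the gauge but blue is not meant.

How it is judged:
By the outcome, as a careful person would: the job done as asked, in the order asked, and still so for the second after the job is handed in, while the arm keeps its last pose, push and grip.
It also fails if it takes over 58 s, if anything falls off the work surface, if the arm or the gripper's body presses on something with over 40 N, if the wrist force passes 120 N, or if a joint passes its speed limit or range.

### The arm

A 6-joint arm with a two-finger parallel gripper is mounted at the origin on a cart in front of the work surface, level with it; the furniture and walls round the work are solid. World frame = base frame: x ahead of the robot, y to its left, z up, the work surface at z = 0. Lengths are in m, angles in rad, forces in N, time in s.
With the tool pointing down it reaches from about 0.375 to 0.9 m from the base axis. Payload 3.1 kg.
Tool frame: the origin (TCP) lies midway between the tips of the shut fingers; the grasp point (between the pads) lies 19 mm behind it; z points along the fingers, y is the line along which they close (so a half turn about z gives the same grasp; the last joint's range is limited). The gripper opens to 85 mm and grips with 20 to 120 N. Pads are 22 mm wide; open, the fingers measure 114 mm over their backs; the gripper's body (76 mm by 85 mm) begins 54 mm behind the grasp point. The pads swing forward as they close: fully open they stand 13 mm farther back than shut.
Start: joints at [1.131, 0.527, 1.433, -0, 1.181, -0.178], TCP at [0.162, 0.604, 0.231] pointing down, gripper open.
Joint ranges: [-3.08, 3.08], [-0.75, 2.2], [0.22, 2.44], [-1.43, 4.57], [0, 2.65], [-2.85, 2.85]. Speed limits (rad/s): [2.79, 2.79, 3.14, 3.14, 3.14, 3.14].

### API

Orientations are given as a unit quaternion [w, x, y, z].
In Python, from bench import telemetry, vision, arm gives the robot as it stands.
- The arm moves only by the shell command python3 -m jog 'ROWS' [OPENING]. ROWS is JSON, a list of rows, each a list of 4 numbers: the shift along the world's x, y, z in units of 30 mm (1.0 is 30 mm), then the turn about the world's z in units of 8 degrees (1.0 is 8 degrees). A call has 1 to 5 rows; each row shifts and turns the commanded pose from where the row before left it; what a row does not reach is not made up. A row lasts 1/8 s, in which the tool goes at most 62.5 mm and 10.7 degrees, less where a joint would pass 70% of its speed; a pose out of reach is approached as far as the arm can. A call is refused whole if a number of a shift passes 1 or a number of a turn 1, either way. A call with a gripper value outside its range is refused whole. OPENING is the closure, from 0 (fully open) to 1 (shut), set as the call begins (- or left out, the last holds). The fingers move at their own pace and stop on an object; the grip force is fixed at half the most. Time passes only in rows, so rows that do not move let the fingers close. It gives the time, the measured TCP pose, the force, the opening and the grip force at its end, in the units of the state.
- telemetry.sense(): the state, without advancing time (a new reading comes with each control period).
- vision.get_image(name): name is "scene" or "top"; returns a dict with "frame" (384x512x3 uint8, red, green, blue), "fx", "fy", "cx", "cy" (pixels), "dist" ([k1, k2, p1, p2, k3] as OpenCV has them; the pictures are not rectified), "R" (3x3) and "t" (3): a world point X has camera coordinates R X + t. Camera axes: x right, y down, z forward; pixel columns grow to the right and rows downward; lengths in m; the calibration is good to about 2 mm. A picture is of the moment at which its call begins. There is no depth.
- arm.close_job(): hands the job in; it is judged then, once.
The state is a dict: "t": time; "q": joint angles; "dq": joint speeds; "effort": joint torques, N m; "tool_pos": TCP position; "tool_rot": TCP orientation; "force": force on the tool from outside, world axes, zero at the start; "torque": the same for the moment, N m; "opening": opening from 0.0 (shut) to 1.0 (fully open); "finger_force": force on a finger pad.
Only numpy, scipy, OpenCV 4.12 (cv2) and the standard library are available. Lean on these libraries where they do the work, as an engineer would, in place of code of your own. Each camera call takes 0.05 s, during which the arm holds its last target. There are 200 camera calls.

## Working session

There is one attempt and no reset: what is moved stays moved. The work goes in short steps, Python scripts to look and compute and a shell command to move; the robot and the scene stay as the last step left them, time stands still between calls to the robot, and variables do not carry over. Pictures are saved under pics/ and viewed, at most 10 in all, crops included, and the job is handed in when it is done.

```bash
ls; mkdir -p pics; python3 - <<'E'
from bench import telemetry, vision
import cv2,numpy as np
for n in("scene","top"):
    d=vision.get_image(n); cv2.imwrite(f"pics/{n}0.png",cv2.resize(d["frame"][:,:,::-1],(800,600),interpolation=cv2.INTER_CUBIC))
    print(n,d["fx"],d["cx"],d["dist"],(-np.array(d["R"]).T@d["t"]).round(3),np.array(d["R"]).round(3).tolist())
    np.save(f"{n}0.npy",d,allow_pickle=True)
s=telemetry.sense();print({k:np.round(v,3) for k,v in s.items()})
E
```

```text
pics
scene 359.844696948812 255.9835880710833 [-0.04161406  0.          0.          0.          0.        ] [-0.046 -0.462  0.682] [[0.705, -0.709, 0.021], [-0.433, -0.453, -0.779], [0.562, 0.54, -0.626]]
top 490.79833914754937 250.02335848455002 [-0.1785521  0.         0.         0.         0.       ] [0.336 0.041 1.359] [[-0.023, -1.0, 0.007], [-0.99, 0.022, -0.141], [0.141, -0.01, -0.99]]
{'t': np.float64(0.1), 'q': array([ 1.131,  0.528,  1.434,  0.   ,  1.181, -0.179]), 'dq': array([ 0.001, -0.003, -0.004,  0.001,  0.001,  0.   ]), 'effort': array([ 0.0000e+00, -4.4331e+01, -1.7859e+01, -0.0000e+00,  4.0000e-03,
       -0.0000e+00]), 'tool_pos': array([0.161, 0.603, 0.23 ]), 'tool_rot': array([-0.   ,  0.131,  0.991, -0.001]), 'force': array([ 0.752,  0.722, -0.15 ]), 'torque': array([0.006, 0.016, 0.034]), 'finger_force': np.float64(0.0), 'opening': np.float64(1.004)}
```

View pics/scene0.png

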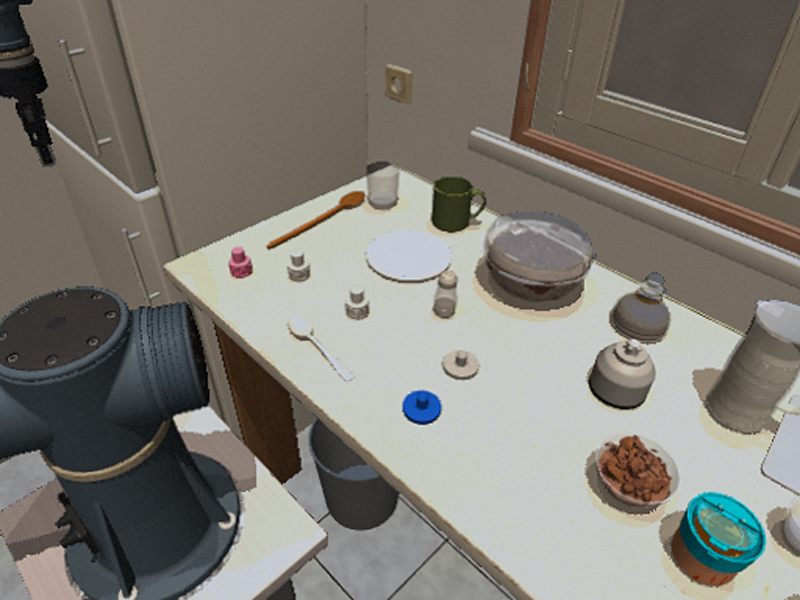

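View pics/top0.png

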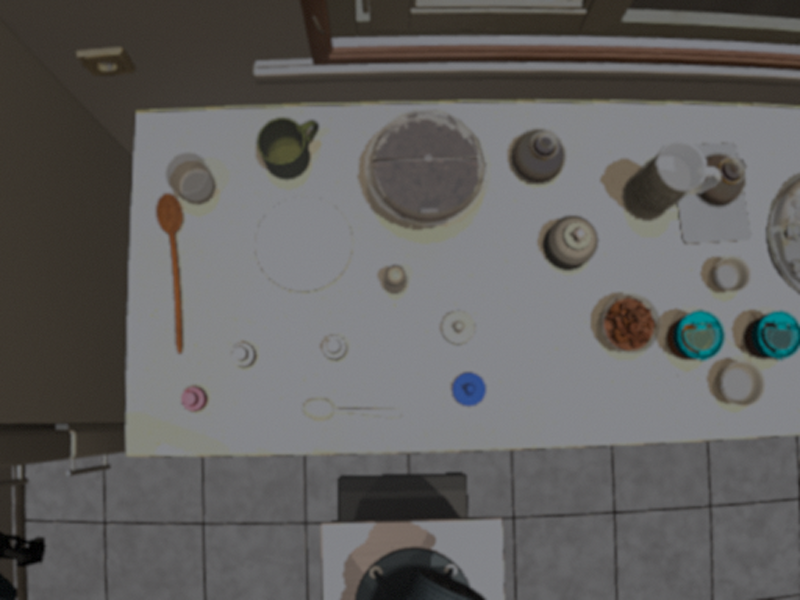

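The scene view shows caps at (298,266) and (357,302), the gauge at (461,363), the dispenser at (622,372), the plate at (408,255) and the shaker at (446,295). The top view shows the caps at (243,353) and (334,346), the gauge at (458,327), the dispenser at (572,241), the plate at (304,243) and the shaker at (395,278). Next, enlarged crops.

```bash
cat > h.py <<'E'
import numpy as np,cv2
from scipy.optimize import least_squares
D={n:np.load(f"{n}0.npy",allow_pickle=True).item() for n in("scene","top")}
def K(d): return np.array([[d["fx"],0,d["cx"]],[0,d["fy"],d["cy"]],[0,0,1.]])
def proj(n,X):
    d=D[n]; return cv2.projectPoints(np.array(X,float).reshape(-1,1,3),cv2.Rodrigues(np.array(d["R"]))[0],np.array(d["t"],float),K(d),np.array(d["dist"]))[0][:,0]
def tri(ps,pt):
    r=least_squares(lambda X:np.r_[proj("scene",X)[0]-ps,proj("top",X)[0]-pt],[.5,0,.05]); return r.x,np.abs(r.fun).max()
def onz(n,p,z): return least_squares(lambda X:proj(n,[*X,z])[0]-p,[.5,0]).x
def tiles(out,spec,w,h,s):
    R=[]
    for row in spec:
        r=[]
        for n,u,v in row:
            c=cv2.resize(D[n]["frame"][v:v+h,u:u+w,::-1],None,fx=s,fy=s,interpolation=cv2.INTER_CUBIC)
            for i in range(0,w,10): cv2.line(c,(i*s,0),(i*s,6 if i%50 else 12),(0,0,255),1)
            for i in range(0,h,10): cv2.line(c,(0,i*s),(6,i*s),(0,0,255),1)
            r.append(c)
        R.append(np.hstack(r))
    cv2.imwrite(out,np.vstack(R))
E
python3 -c "
from h import *
tiles('pics/t1.png',[[('scene',171,150),('scene',208,173),('scene',275,210),('scene',378,212)],[('top',135,206),('top',194,201),('top',273,189),('top',346,134)]],40,45,5)"
```

```text
(no output)
```

View pics/t1.png

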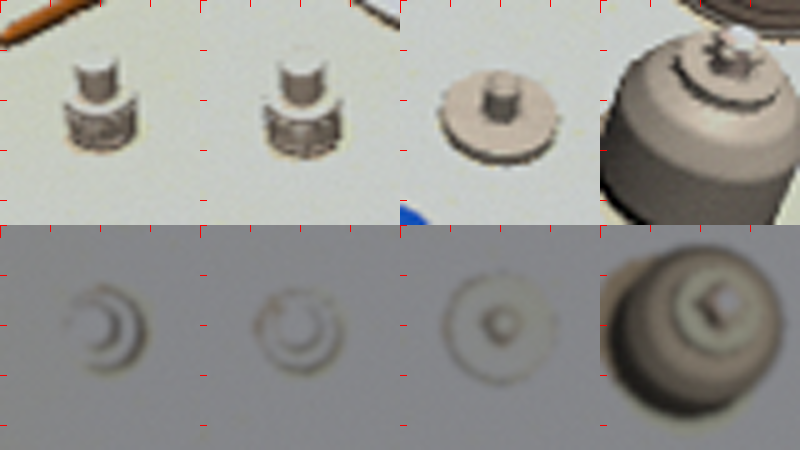

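The crops show, in tile pixels (÷5, plus the tile origin), the knob tops, skirt rings, pin tip and spout. I'll triangulate their centres, then check with model rings overlaid.

```bash
cat > m.py <<'E'
from h import *
def T(o,p): return np.array(o)+np.array(p)/5-.4
o={'c1':((171,150),(135,206)),'c2':((208,173),(194,201)),'g':((275,210),(273,189)),'d':((378,212),(346,134))}
P={'c1 knobtop':('c1',(97.5,63),(93,103)),'c2 knobtop':('c2',(102,64),(98,97)),
'g pintop':('g',(103,77),(106,97)),'g disc top':('g',(100,113),(100,102)),
'd spouttop':('d',(140,38),(124,78)),'d seat':('d',(126,75),(113,85))}
for k,(n,a,b) in P.items():
    X,e=tri(T(o[n][0],a),T(o[n][1],b)); print(k,X.round(4),round(e,2))
for k,n,p,z in[('plate','scene',(408,255),.011),('plate','top',(304,243),.011),('shaker','scene',(446,309),0.01),('shaker top','top',(395,272),.09),('blue','top',(468,389),.02),('pink','top',(193,398),.03)]:
    print(k,n,onz(n,np.array(p)/1.5625,z).round(3))
E
python3 m.py
```

```text
c1 knobtop [0.444  0.2875 0.0559] 0.93
c2 knobtop [0.456  0.1275 0.0541] 0.11
g pintop [ 0.4856 -0.0908  0.0376] 0.28
g disc top [ 0.4864 -0.0905  0.0107] 0.5
d spouttop [ 0.6309 -0.2962  0.103 ] 0.67
d seat [ 0.6329 -0.2962  0.0772] 0.5
plate scene [0.642 0.179]
plate top [0.643 0.181]
shaker scene [0.572 0.014]
shaker top top [0.571 0.02 ]
blue top [ 0.374 -0.104]
pink top [0.368 0.376]
```

```bash
cat > ov.py <<'E'
from h import *
M={'c':[(.021,0),(.021,.03),(.012,.03),(.012,.054)],'g':[(.03,0),(.03,.01),(.009,.01),(.006,.032)],'d':[(.045,0),(.024,.084),(.009,.084),(.006,.104)]}
C={'c1':(.444,.2875),'c2':(.456,.1275),'g':(.486,-.0907),'d':(.632,-.2962)}
def run(C,out,s=5):
    a=np.linspace(0,2*np.pi,60); rows=[]
    for n in("scene","top"):
        r=[]
        for k,(x,y) in C.items():
            q=proj(n,[x,y,.03 if k!='d' else .07])[0].astype(int)-[20,22]
            c=cv2.resize(D[n]["frame"][q[1]:q[1]+45,q[0]:q[0]+40,::-1],None,fx=s,fy=s,interpolation=cv2.INTER_CUBIC)
            if n=="top": c=cv2.convertScaleAbs(c,alpha=1.8,beta=-60)
            for i,(R,z) in enumerate(M[k[0]]):
                p=proj(n,np.c_[x+R*np.cos(a),y+R*np.sin(a),0*a+z]); p=((p-q+.5)*s*16-8).astype(int)
                cv2.polylines(c,[p.reshape(-1,1,2)],True,[(0,0,255),(0,200,0),(255,0,0),(255,0,255)][i],1,cv2.LINE_AA,4)
            r.append(c)
        rows.append(np.hstack(r))
    cv2.imwrite(out,np.vstack(rows))
if __name__=="__main__": run(C,"pics/o1.png")
E
python3 ov.py
```

```text
(no output)
```

View pics/o1.png

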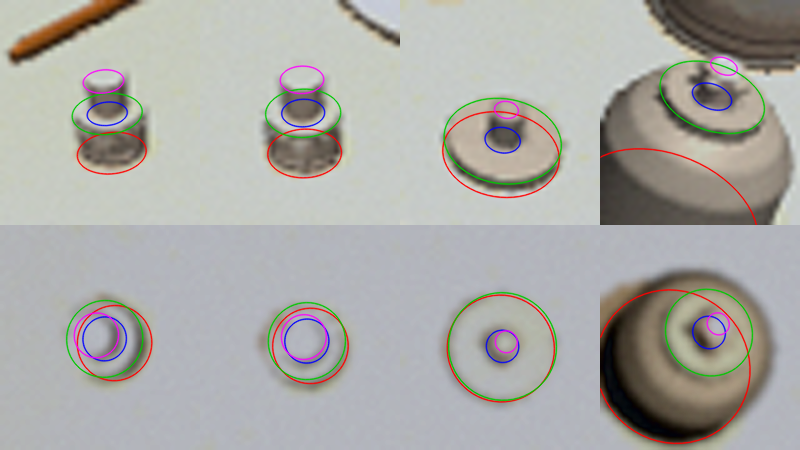

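The rings line up to about 1 px, so the positions are good. I'll go to the nearer cap (c2) first.

```bash
python3 -m jog '[[0.62,-1,-0.2,0],[0.62,-1,-0.2,0],[0.62,-1,-0.2,0],[0.62,-1,-0.2,0],[0.62,-1,-0.2,0]]' 0; python3 -m jog '[[0.62,-1,-0.2,0],[0.62,-1,-0.2,0],[0.62,-1,-0.2,0],[0.62,-1,-0.2,0],[0.62,-1,-0.2,0]]';python3 -m jog '[[0.62,-1,-0.2,0],[0.62,-1,-0.2,0],[0.62,-1,-0.2,0],[0.62,-1,-0.2,0],[0.62,-1,-0.2,0]]';python3 -m jog '[[0,0,0,0],[0,0,0,0]]'
```

```text
t: 0.72
tool_pos: [0.2549, 0.4526, 0.2008]
tool_rot: [-0.0, 0.13, 0.991, -0.0]
force: [-0.2, -0.3, -0.5]
opening: 0.997
finger_force: 0.0
t: 1.35
tool_pos: [0.3481, 0.3026, 0.171]
tool_rot: [-0.0, 0.13, 0.991, -0.0]
force: [0.6, -0.6, -0.1]
opening: 1.001
finger_force: 0.0
t: 1.98
tool_pos: [0.4411, 0.1526, 0.1409]
tool_rot: [-0.0, 0.131, 0.991, -0.0]
force: [0.2, -0.6, -0.3]
opening: 0.997
finger_force: 0.0
t: 2.22
tool_pos: [0.44, 0.1539, 0.1411]
tool_rot: [-0.001, 0.131, 0.991, -0.0]
force: [-0.1, 0.2, -0.3]
opening: 0.999
finger_force: 0.0
```

```bash
python3 -m jog '[[0.53,-0.88,0,0],[0,0,-1,0],[0,0,-1,0],[0,0,-0.8,0],[0,0,-0.73,0]]' 0; python3 -m jog '[[0,0,0,0],[0,0,0,0]]'; python3 -m jog '[[0,0,0,0],[0,0,0,0],[0,0,0,0],[0,0,0,0],[0,0,0,0]]' 1
```

```text
t: 2.85
tool_pos: [0.4557, 0.1285, 0.0348]
tool_rot: [-0.0, 0.13, 0.992, 0.0]
force: [0.5, -0.3, -0.9]
opening: 0.999
finger_force: 0.0
t: 3.1
tool_pos: [0.4566, 0.128, 0.036]
tool_rot: [0.0, 0.13, 0.992, 0.0]
force: [0.1, -0.2, -0.7]
opening: 0.999
finger_force: 0.0
t: 3.72
tool_pos: [0.4569, 0.1273, 0.0359]
tool_rot: [0.0, 0.131, 0.991, 0.0]
force: [0.5, -0.5, 5.4]
opening: 0.253
finger_force: 58.6
```

```bash
python3 -m jog '[[0,0,0,0],[0,0,1,0],[0,0,1,0],[0,0,1,0],[0,0,0,0]]'; python3 -m jog '[[0,0,0,0],[0,0,0,0]]'; python3 - <<'E'
from h import *
from bench import vision
for n in D:
    D[n]=vision.get_image(n); np.save(f"{n}1.npy",D[n],allow_pickle=True)
q=[proj(n,[.457,.127,.09])[0].astype(int)-[25,25] for n in("scene","top")]
print(q)
tiles("pics/g1.png",[[("scene",*q[0]),("top",*q[1])]],50,50,8)
E
```

```text
t: 4.35
tool_pos: [0.4579, 0.1273, 0.127]
tool_rot: [0.002, 0.131, 0.991, 0.0]
force: [0.3, -0.1, -0.8]
opening: 0.253
finger_force: 59.1
t: 4.6
tool_pos: [0.4557, 0.1272, 0.1243]
tool_rot: [-0.001, 0.131, 0.991, -0.0]
force: [0.0, 0.1, -1.0]
opening: 0.254
finger_force: 59.2
[array([202, 150]), array([187, 193])]
```

View pics/g1.png

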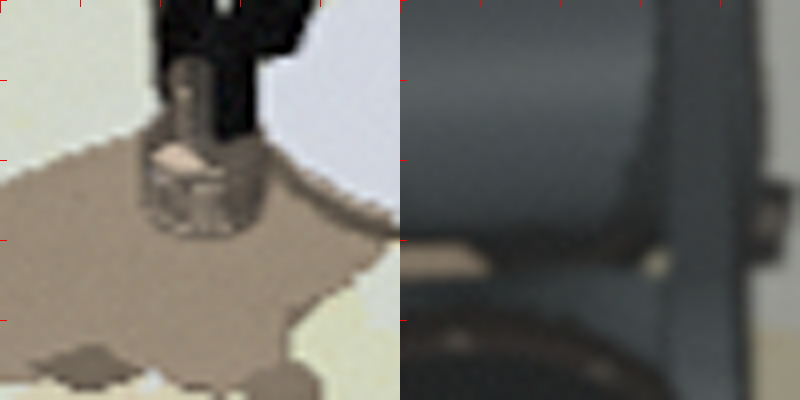

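Cap c2 is held upright in the fingers (scene crop, cap skirt around (205,190)). Now to the gauge.

```bash
python3 -m jog '[[0.125,-0.9,0,0],[0.125,-0.9,0,0],[0.125,-0.9,0,0],[0.125,-0.9,0,0],[0.125,-0.9,0,0]]'; python3 -m jog '[[0.125,-0.9,-0.3,0],[0.125,-0.9,-0.5,0],[0.125,-0.9,-0.5,0],[0,-0.05,0,0],[0,0,0,0]]';python3 -m jog '[[0,0,0,0],[0,0,0,0]]'
```

```text
t: 5.32
tool_pos: [0.4751, -0.0085, 0.1247]
tool_rot: [-0.001, 0.131, 0.991, 0.0]
force: [0.5, 0.3, -0.4]
opening: 0.254
finger_force: 59.1
t: 5.95
tool_pos: [0.486, -0.0898, 0.0861]
tool_rot: [-0.001, 0.131, 0.991, 0.0]
force: [-0.0, 0.1, -1.5]
opening: 0.249
finger_force: 59.2
t: 6.2
tool_pos: [0.4866, -0.0895, 0.0868]
tool_rot: [0.0, 0.13, 0.992, -0.0]
force: [-0.4, -0.1, -1.2]
opening: 0.256
finger_force: 59.2
```

```bash
python3 -m jog '[[0,-0.04,-0.2,0],[0,0,-0.2,0],[0,0,-0.1,0],[0,0,0,0]]';python3 -m jog '[[0,0,-0.07,0],[0,0,-0.07,0],[0,0,-0.07,0],[0,0,0,0]]';
```

```text
t: 6.7
tool_pos: [0.4864, -0.0913, 0.071]
tool_rot: [-0.0, 0.131, 0.991, 0.0]
force: [-0.3, -0.8, -0.6]
opening: 0.253
finger_force: 59.2
t: 7.2
tool_pos: [0.4869, -0.0916, 0.0669]
tool_rot: [0.001, 0.13, 0.991, -0.0]
force: [-2.1, 1.1, 14.9]
opening: 0.258
finger_force: 61.1
```

Stopped at cap origin ≈0.031, the misfit height, with little side force. I'll probe sideways at light pressure to rule out a misalignment.

```bash
python3 -m jog '[[0,0,0.05,0],[0,0,0,0]]';python3 -m jog '[[0.08,0,0,0],[0,0,0,0]]';python3 -m jog '[[-0.16,0,0,0],[0,0,0,0]]';python3 -m jog '[[0.08,0.08,0,0],[0,0,0,0]]';python3 -m jog '[[0,-0.16,0,0],[0,0,0,0]]';
```

```text
t: 7.45
tool_pos: [0.4868, -0.0915, 0.0673]
tool_rot: [0.0, 0.13, 0.991, -0.0]
force: [-1.5, -0.2, 8.7]
opening: 0.252
finger_force: 59.8
t: 7.7
tool_pos: [0.4877, -0.0915, 0.0672]
tool_rot: [-0.001, 0.13, 0.992, -0.0]
force: [-4.8, -2.2, 11.8]
opening: 0.251
finger_force: 60.4
t: 7.95
tool_pos: [0.4855, -0.0919, 0.0674]
tool_rot: [0.002, 0.131, 0.991, -0.0]
force: [0.5, 0.0, 8.0]
opening: 0.254
finger_force: 59.9
t: 8.2
tool_pos: [0.4873, -0.0897, 0.0673]
tool_rot: [0.001, 0.13, 0.991, -0.001]
force: [-0.4, -2.3, 8.0]
opening: 0.253
finger_force: 60.0
t: 8.45
tool_pos: [0.4871, -0.0939, 0.0673]
tool_rot: [0.001, 0.131, 0.991, -0.0]
force: [-1.0, 0.3, 8.1]
opening: 0.255
finger_force: 60.3
```

```bash
python3 - <<'E'
from h import *
from bench import vision
D["scene"]=vision.get_image("scene")
tiles("pics/g2.png",[[("scene",270,200)]],50,45,12)
E
```

```text
(no output)
```

View pics/g2.png

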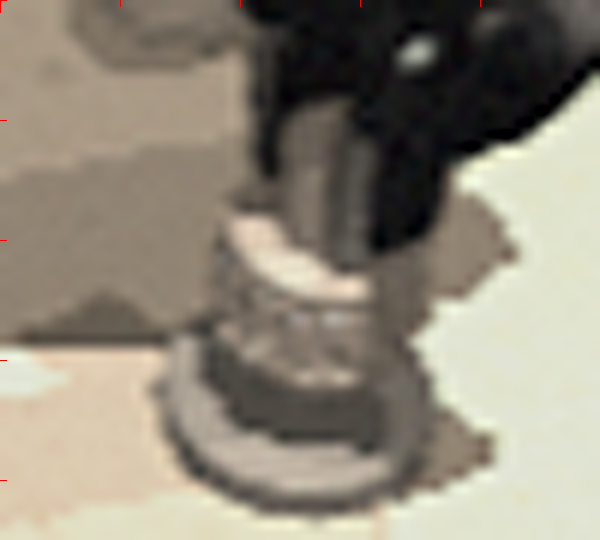

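The cap stands on the pin tip, centred to within about 2 mm of the pin (mouth around (320,380), disc centre around (297,410)), and it slid ±2 mm without dropping. So it is the misfit and goes to the plate.

```bash
python3 -m jog '[[0,0,1,0],[0,0,1,0],[0,0,1,0],[0,0,0.5,0],[0.5,0.9,0,0]]'; python3 -m jog '[[0.51,0.91,0,0],[0.51,0.91,0,0],[0.51,0.91,0,0],[0.51,0.91,0,0],[0.51,0.91,0,0]]'; python3 -m jog '[[0.51,0.91,0,0],[0.51,0.91,0,0],[0.51,0.91,0,0],[0.51,0.91,0,0],[0,0,-1,0]]';python3 -m jog '[[0,0,-1,0],[0,0,-1,0],[0,0,-0.5,0],[0,0,0,0],[0,0,0,0]]'
```

```text
t: 9.12
tool_pos: [0.5023, -0.068, 0.1727]
tool_rot: [0.001, 0.132, 0.991, -0.0]
force: [-0.1, 0.8, -1.1]
opening: 0.257
finger_force: 59.2
t: 9.75
tool_pos: [0.5783, 0.0707, 0.1709]
tool_rot: [-0.0, 0.131, 0.991, -0.0]
force: [0.2, -0.3, -0.6]
opening: 0.256
finger_force: 59.2
t: 10.38
tool_pos: [0.6425, 0.1814, 0.1431]
tool_rot: [0.004, 0.129, 0.992, 0.001]
force: [-0.2, -0.1, -1.0]
opening: 0.252
finger_force: 59.2
t: 11.0
tool_pos: [0.6403, 0.179, 0.0676]
tool_rot: [0.001, 0.131, 0.991, 0.0]
force: [-0.4, 0.0, -0.4]
opening: 0.257
finger_force: 59.2
```

```bash
python3 -m jog '[[0,0,-0.4,0],[0,0,-0.4,0],[0,0,-0.05,0],[0,0,-0.05,0],[0,0,0,0]]'; python3 -m jog '[[0,0,-0.04,0],[0,0,-0.04,0],[0,0,0,0]]'
```

```text
t: 11.62
tool_pos: [0.6395, 0.1789, 0.0397]
tool_rot: [0.0, 0.131, 0.991, 0.0]
force: [-0.3, 0.4, -1.2]
opening: 0.252
finger_force: 59.4
t: 12.0
tool_pos: [0.64, 0.1791, 0.0392]
tool_rot: [0.001, 0.13, 0.991, 0.0]
force: [-1.4, -0.0, 6.9]
opening: 0.254
finger_force: 60.3
```

```bash
python3 -m jog '[[0,0,0,0],[0,0,0,0],[0,0,0,0],[0,0,0,0]]' 0; python3 -m jog '[[0,0,0.5,0],[0,0,1,0],[0,0,1,0],[0,0,1,0],[0,0,0,0]]';python3 -m jog '[[-0.93,0.52,0,0],[-0.93,0.52,0,0],[-0.93,0.52,0,0],[-0.93,0.52,0,0],[-0.93,0.52,0,0]]';python3 -m jog '[[-0.93,0.52,-0.5,0],[-0.93,0.52,-0.5,0],[0,0,0,0],[0,0,0,0]]'
python3 - <<'E'
from h import *
from bench import vision
for n in D: D[n]=vision.get_image(n)
p=proj("scene",[.64,.179,.03])[0].astype(int)-[25,30]; q=proj("top",[.64,.179,.03])[0].astype(int)-[25,30]
r=proj("scene",[.444,.2875,.03])[0].astype(int)-[25,30]
tiles("pics/g3.png",[[("scene",*p),("top",*q),("scene",*r)]],50,60,5)
E
```

```text
t: 12.5
tool_pos: [0.6392, 0.1789, 0.0369]
tool_rot: [-0.0, 0.131, 0.991, -0.0]
force: [-0.8, -0.8, -0.2]
opening: 0.999
finger_force: 0.0
t: 13.12
tool_pos: [0.6417, 0.1792, 0.1462]
tool_rot: [0.004, 0.13, 0.991, 0.001]
force: [0.5, -0.3, -0.9]
opening: 1.001
finger_force: 0.0
t: 13.75
tool_pos: [0.4982, 0.2571, 0.1415]
tool_rot: [-0.001, 0.131, 0.991, -0.0]
force: [0.3, -0.2, 0.1]
opening: 1.0
finger_force: 0.0
t: 14.25
tool_pos: [0.4448, 0.2882, 0.1122]
tool_rot: [0.0, 0.13, 0.991, 0.0]
force: [-0.5, 0.3, 0.5]
opening: 0.996
finger_force: 0.0
```

View pics/g3.png

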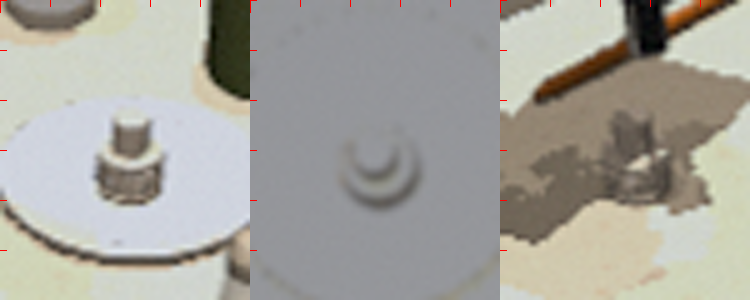

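The misfit stands upright at the plate's middle ((130,160) in the left tile), and cap c1 is untouched below the gripper. Grasp c1.

```bash
python3 -m jog '[[0,0,-1,0],[0,0,-1,0],[-0.02,-0.02,-0.54,0],[0,0,0,0],[0,0,0,0]]'; python3 -m jog '[[0,0,0,0],[0,0,0,0],[0,0,0,0],[0,0,0,0],[0,0,0,0]]' 1;python3 -m jog '[[0,0,1,0],[0,0,1,0],[0,0,1,0],[0,0,0,0]]'
```

```text
t: 14.98
tool_pos: [0.4443, 0.2876, 0.0367]
tool_rot: [0.001, 0.131, 0.991, 0.0]
force: [-0.0, -0.4, 0.7]
opening: 0.999
finger_force: 0.0
t: 15.6
tool_pos: [0.4437, 0.2877, 0.0365]
tool_rot: [0.0, 0.13, 0.991, 0.0]
force: [-0.3, 0.0, 5.3]
opening: 0.253
finger_force: 58.6
t: 16.1
tool_pos: [0.4447, 0.288, 0.1277]
tool_rot: [0.002, 0.13, 0.991, 0.001]
force: [0.0, -0.0, -1.1]
opening: 0.256
finger_force: 59.0
```

```bash
python3 -m jog '[[0.1,-0.9,0,0],[0.1,-0.9,0,0],[0.1,-0.9,0,0],[0.1,-0.9,0,0],[0.1,-0.9,0,0]]'; python3 -m jog '[[0.1,-0.9,0,0],[0.1,-0.9,0,0],[0.1,-0.9,0,0],[0.1,-0.9,0,0],[0.1,-0.9,0,0]]'; python3 -m jog '[[0.1,-0.9,-0.3,0],[0.1,-0.9,-0.3,0],[0.1,-0.9,-0.3,0],[0.1,-0.9,-0.3,0],[0,0,0,0]]';python3 -m jog '[[0,0,-0.3,0],[0,0,0,0],[0,0,0,0]]'
```

```text
t: 16.73
tool_pos: [0.4575, 0.1515, 0.1247]
tool_rot: [-0.001, 0.13, 0.991, -0.0]
force: [0.3, -0.8, -0.0]
opening: 0.26
finger_force: 59.0
t: 17.35
tool_pos: [0.4725, 0.0167, 0.1247]
tool_rot: [-0.001, 0.131, 0.991, 0.0]
force: [-0.7, 0.9, -0.6]
opening: 0.251
finger_force: 59.0
t: 17.98
tool_pos: [0.4849, -0.0918, 0.0883]
tool_rot: [-0.001, 0.132, 0.991, 0.0]
force: [-0.6, 0.9, -0.1]
opening: 0.254
finger_force: 59.1
t: 18.35
tool_pos: [0.4852, -0.0897, 0.0809]
tool_rot: [-0.0, 0.13, 0.992, 0.0]
force: [-0.4, -0.1, -0.6]
opening: 0.257
finger_force: 59.1
```

```bash
python3 -m jog '[[0.03,-0.03,-0.2,0],[0,0,-0.15,0],[0,0,-0.1,0],[0,0,0,0]]';python3 -m jog '[[0,0,-0.07,0],[0,0,-0.07,0],[0,0,-0.05,0],[0,0,0,0]]'
```

```text
t: 18.85
tool_pos: [0.4861, -0.0913, 0.0672]
tool_rot: [-0.0, 0.131, 0.991, 0.0]
force: [0.3, -0.4, -0.9]
opening: 0.258
finger_force: 59.1
t: 19.35
tool_pos: [0.4863, -0.0914, 0.0617]
tool_rot: [-0.0, 0.131, 0.991, 0.0]
force: [0.0, 0.2, 0.5]
opening: 0.253
finger_force: 59.1
```

Passing the tip freely. Continue down.

```bash
python3 -m jog '[[0,0,-0.1,0],[0,0,-0.1,0],[0,0,-0.1,0],[0,0,0,0]]';python3 -m jog '[[0,0,-0.07,0],[0,0,-0.07,0],[0,0,-0.05,0],[0,0,-0.05,0],[0,0,0,0]]'
```

```text
t: 19.85
tool_pos: [0.4861, -0.0913, 0.0525]
tool_rot: [-0.0, 0.131, 0.991, 0.0]
force: [0.4, 0.9, -0.2]
opening: 0.25
finger_force: 59.1
t: 20.48
tool_pos: [0.4865, -0.0913, 0.0464]
tool_rot: [0.0, 0.131, 0.991, -0.0]
force: [-0.4, 0.9, 6.7]
opening: 0.25
finger_force: 59.9
```

It seated on the base at origin z = 0.010, so this is the right cap. Lift, then move to the spout.

```bash
python3 -m jog '[[0,0,1,0],[0,0,1,0],[0,0,1,0],[0,0,1,0],[0,0,0,0]]'; python3 -m jog '[[0.61,-0.85,0,0],[0.61,-0.85,0,0],[0.61,-0.85,0,0],[0.61,-0.85,0,0],[0.61,-0.85,0,0]]'; python3 -m jog '[[0.61,-0.85,0,0],[0.61,-0.85,0,0],[0.61,-0.85,0,0],[0,0,0,0],[0,0,0,0]]';python3 - <<'E'
from h import *
from bench import vision
for n in D: D[n]=vision.get_image(n)
p=proj("scene",[.632,-.296,.12])[0].astype(int)-[30,35]; q=proj("top",[.632,-.296,.1])[0].astype(int)-[30,30]
tiles("pics/g4.png",[[("scene",*p)]],60,60,10)
print(p)
E
```

```text
t: 21.1
tool_pos: [0.4878, -0.092, 0.1676]
tool_rot: [0.003, 0.13, 0.991, -0.001]
force: [0.3, 0.4, -0.8]
opening: 0.253
finger_force: 59.1
t: 21.72
tool_pos: [0.5774, -0.2192, 0.1637]
tool_rot: [-0.001, 0.131, 0.991, 0.001]
force: [-0.7, 0.6, -0.3]
opening: 0.258
finger_force: 59.1
t: 22.35
tool_pos: [0.6314, -0.2944, 0.1637]
tool_rot: [-0.002, 0.131, 0.991, 0.001]
force: [0.4, -0.6, -0.1]
opening: 0.254
finger_force: 59.1
[377 178]
```

View pics/g4.png

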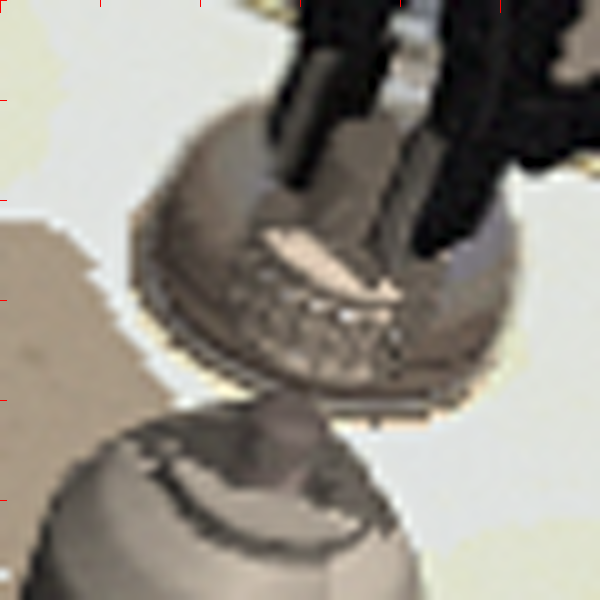

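```bash
python3 - <<'E'
from h import *
p=np.array([377,178]);a=np.linspace(0,6.283,100)
for nm,x,y,R,z in[('mouth',.632,-.2945,.021,.1273),('skirttop',.632,-.2945,.021,.1573),('spouttop',.632,-.2962,.006,.104),('spout mid',.632,-.2962,.009,.09),('seat',.632,-.2962,.024,.084)]:
    u=(proj("scene",np.c_[x+R*np.cos(a),y+R*np.sin(a),0*a+z])-p+.5)*10
    print(nm,'L',u[u[:,0].argmin()].round(),'R',u[u[:,0].argmax()].round(),'bot',u[u[:,1].argmax()].round(),'top',u[u[:,1].argmin()].round())
E
```

```text
mouth L [216. 315.] R [404. 359.] bot [341. 400.] top [277. 274.]
skirttop L [251. 217.] R [445. 261.] bot [380. 301.] top [313. 177.]
spouttop L [261. 406.] R [314. 418.] bot [296. 431.] top [279. 394.]
spout mid L [232. 446.] R [311. 463.] bot [284. 482.] top [258. 428.]
seat L [160. 454.] R [369. 499.] bot [298. 547.] top [229. 402.]
```

Cap is above the spout and both match the projected model to about 1 px. Descend onto the spout.

```bash
python3 -m jog '[[0.02,-0.06,-0.2,0],[0,0,-0.2,0],[0,0,-0.2,0],[0,0,0,0],[0,0,0,0]]';python3 -m jog '[[0,0,-0.08,0],[0,0,-0.08,0],[0,0,-0.08,0],[0,0,0,0]]'
```

```text
t: 23.08
tool_pos: [0.6334, -0.2973, 0.1477]
tool_rot: [0.0, 0.131, 0.991, -0.0]
force: [0.3, -0.8, -0.4]
opening: 0.255
finger_force: 59.1
t: 23.58
tool_pos: [0.6331, -0.2971, 0.14]
tool_rot: [-0.0, 0.131, 0.991, 0.0]
force: [0.2, 0.3, -0.3]
opening: 0.256
finger_force: 59.1
```

```bash
python3 -m jog '[[-0.01,0.01,-0.06,0],[0,0,-0.06,0],[0,0,0,0]]';python3 -m jog '[[0,0,-0.06,0],[0,0,-0.06,0],[0,0,0,0]]';python3 -m jog '[[0,0,-0.04,0],[0,0,-0.04,0],[0,0,0,0]]'
```

```text
t: 23.95
tool_pos: [0.6329, -0.2968, 0.1366]
tool_rot: [-0.0, 0.131, 0.991, 0.0]
force: [-0.3, 0.0, -1.6]
opening: 0.253
finger_force: 59.1
t: 24.32
tool_pos: [0.6327, -0.2973, 0.134]
tool_rot: [-0.0, 0.13, 0.991, -0.0]
force: [-1.9, -0.5, 4.6]
opening: 0.252
finger_force: 59.7
t: 24.7
tool_pos: [0.6335, -0.2976, 0.1334]
tool_rot: [0.001, 0.13, 0.991, -0.001]
force: [-2.6, 0.3, 9.3]
opening: 0.252
finger_force: 60.4
```

```bash
python3 -m jog '[[-0.02,0,-0.04,0],[0,0,-0.03,0],[0,0,0,0]]';python3 -m jog '[[-0.02,0,-0.04,0],[0,0,-0.03,0],[0,0,0,0]]'
```

```text
t: 25.08
tool_pos: [0.6333, -0.2977, 0.1323]
tool_rot: [0.002, 0.13, 0.991, -0.001]
force: [-3.7, 1.8, 13.6]
opening: 0.255
finger_force: 60.6
t: 25.45
tool_pos: [0.632, -0.2971, 0.1279]
tool_rot: [0.001, 0.131, 0.991, -0.0]
force: [-1.2, 1.0, 4.8]
opening: 0.251
finger_force: 59.9
```

Force fell from 13.6 to 4.8 N with a jump down, which is the click. Keep pressing home (TCP ≈ 0.1204).

```bash
python3 -m jog '[[-0.01,0,-0.06,0],[0,0,-0.06,0],[0,0,0,0]]';python3 -m jog '[[0,0,-0.05,0],[0,0,-0.05,0],[0,0,0,0]]'
```

```text
t: 25.82
tool_pos: [0.6314, -0.2966, 0.122]
tool_rot: [-0.0, 0.131, 0.991, 0.0]
force: [-1.1, -0.9, -0.9]
opening: 0.259
finger_force: 59.3
t: 26.2
tool_pos: [0.6318, -0.2969, 0.1206]
tool_rot: [0.0, 0.13, 0.991, -0.0]
force: [-0.9, 0.9, 2.6]
opening: 0.25
finger_force: 60.0
```

```bash
python3 -m jog '[[0,0,-0.03,0],[0,0,0,0],[0,0,0,0]]';python3 -m jog '[[0,0,-0.02,0],[0,0,0,0],[0,0,0,0]]'
```

```text
t: 26.58
tool_pos: [0.6319, -0.2969, 0.1205]
tool_rot: [0.001, 0.13, 0.991, -0.0]
force: [-2.0, 1.4, 6.4]
opening: 0.255
finger_force: 60.3
t: 26.95
tool_pos: [0.632, -0.2969, 0.1205]
tool_rot: [0.001, 0.13, 0.991, -0.0]
force: [-1.9, 1.8, 8.4]
opening: 0.255
finger_force: 60.4
```

```bash
python3 -m jog '[[0,0,-0.02,0],[0,0,0,0],[0,0,0,0],[0,0,0,0],[0,0,0,0]]'
```

```text
t: 27.58
tool_pos: [0.632, -0.2969, 0.1205]
tool_rot: [0.001, 0.13, 0.991, -0.0]
force: [-2.7, 1.9, 10.1]
opening: 0.252
finger_force: 60.7
```

```bash
python3 -c "
from bench import vision,telemetry
from h import *
D['scene']=vision.get_image('scene'); cv2.imwrite('pics/end.png',cv2.resize(D['scene']['frame'][:,:,::-1],(800,600)))
s=telemetry.sense();print(s['tool_pos'],s['force'])"
```

```text
[ 0.63197956 -0.29690228  0.12044573] [-2.38972575  1.76407907 10.02574838]
```

View pics/end.png

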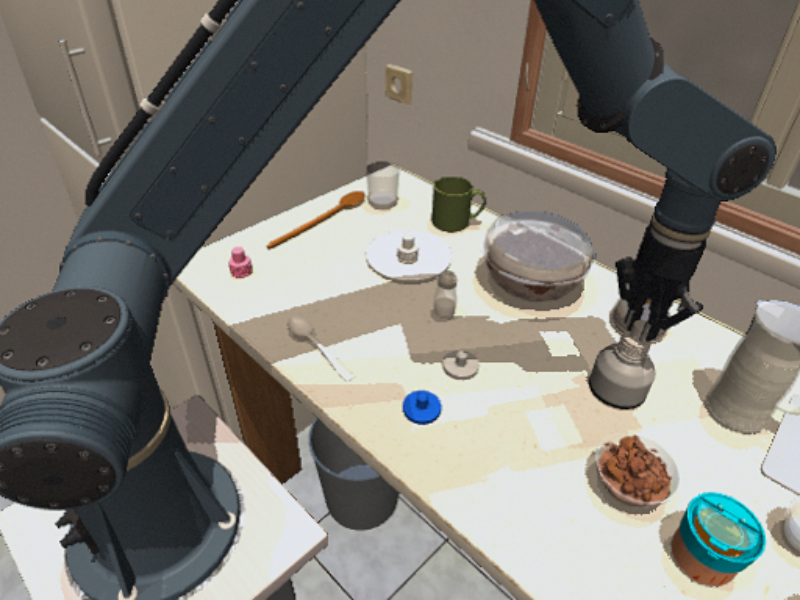

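The cap sits on the dispenser's seat (632,345), the misfit is on the plate (407,248), and the shaker is undisturbed (446,297). Handing in.

```bash
python3 -c "
from bench import arm
print(arm.close_job())"
```

```text
the job is handed in; nothing more can be done
None
```

The right cap clicked on and is fully home on the spout, still gripped and pressed down at about 10 N; the misfit is on the side plate, and the job was handed in at about 28 s (no verdict was returned).

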